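# Load two reagent packs into the numbered rack in order

### The arm

A 7-joint arm with a two-finger parallel gripper is mounted at the origin on a cart in front of the work surface, level with it; the furniture and walls round the work are solid. World frame = base frame: x ahead of the robot, y to its left, z up, the work surface at z = 0. Lengths are in m, angles in rad, forces in N, time in s.
With the tool pointing down it reaches from about 0.425 to 0.95 m from the base axis. Payload 4.7 kg.
Tool frame: the origin (TCP) lies at the very end of the fingers, on their centre line; the grasp point (between the pads) lies arm.tcp_to_grasp behind it (arm.tcp_to_grasp is the distance from the TCP to the grasp point, in m); z points along the fingers, y is the line along which they close (so a half turn about z gives the same grasp; the last joint's range is limited). The gripper opens to 87 mm and grips with 3 to 60 N. Pads are 19 mm wide; open, the fingers measure 117 mm over their backs; the gripper's body (75 mm by 190 mm) begins 51 mm behind the grasp point.
Start: joints at [-1.166, 0.469, -0.049, 1.532, 0.024, 1.141, -0.082], TCP at [0.284, 0.613, 0.223] pointing down, gripper open.
Joint ranges: [-2.59, 2.59], [-0.33, 1.99], [-1.39, 1.29], [0.1, 2.45], [-1.04, 4.18], [0.21, 1.99], [-2.66, 2.66]. Speed limits (rad/s): [2.57, 2.57, 3.14, 3.14, 3.14, 3.14, 3.14].

### API

Orientations are given as a 3x3 rotation matrix whose columns are the frame's x, y, z axes.
In Python, from rig import arm gives the robot as it stands. The module is installed in compiled form; this text tells all that it offers.
- The arm moves only by the tool jog_arm, never from a script. Its argument "plan" is a list of rows, each an object of numbers: "x", "y", "z": the shift along the tool's x, y, z as a fraction of full scale; "rx", "ry", "rz": the turn, a rotation vector about the tool's x, y, z as a fraction of full scale. In form: [{"x": .., "y": .., "z": .., "rx": .., "ry": .., "rz": ..}, ...]. A call has 1 to 10 rows; each row is the pose to reach, as a shift and turn from the pose commanded when the call began, along the tool's axes at that moment, turning the shorter way round; what a row does not reach only later rows make up. Full scale, the value 1, is 0.15 m for a shift and 180 degrees for a turn. A row lasts 1/8 s, in which the tool goes at most 62.5 mm and 10.7 degrees, less where a joint would pass 70% of its speed; a pose out of reach is approached as far as the arm can. A call with a number of a shift or a turn outside -1 to 1 is refused whole. A call with a gripper value outside its range is refused whole. "hand" is the opening, from 0 (shut) to 1 (fully open), set as the call begins (left out, the last holds). The fingers move at their own pace and stop on an object; the grip force is fixed at half the most. Time passes only in rows, so rows that repeat a pose let the fingers close. It gives the time, the measured TCP pose, the force, the opening and the grip force at its end, in the units of the state.
- arm.get_obs(): the state, without advancing time (a new reading comes with each control period).
- arm.read_camera(name): name is "side" or "top" or "wrist"; returns the picture (384x512x3 uint8, blue, green, red); there is no depth.
- arm.camera_info(name): a dict with "fx", "fy", "cx", "cy" (pixels), "xyz" and "orientation" of the camera in the world. Camera axes: x right, y down, z forward; pixel columns grow to the right and rows downward; lengths in m; the calibration is good to about 2 mm. The wrist camera is an equidistant fisheye: a pixel r from the principal point sees the ray r / f radians off the axis. A picture is of the moment at which its call begins: read the wrist's pose just before it. camera_info takes no time and is no camera call; for the wrist camera it gives the pose at the moment of the call.
- arm.finish_job(): hands the job in; it is judged then, once.
The state is a dict: "t": time; "joint_pos": joint angles; "dq": joint speeds; "joint_efforts": joint torques, N m; "tool_pos": TCP position; "tcp_rot": TCP orientation; "ft_force": force on the tool from outside, world axes, zero at the start; "moment": the same for the moment, N m; "finger_gap": finger opening in m; "grip_force": force on a finger pad.
Only numpy, scipy, OpenCV 4.12 (cv2) and the standard library are available. Lean on these libraries where they do the work, as an engineer would, in place of code of your own. Each camera call takes 0.05 s, during which the arm holds its last target. There are 200 camera calls.

### The job

Load the rack in order: first take the tall reagent pack out of the wire stand and seat it in the bay marked with one stud, then seat the short pack in the bay marked with two studs; the bay with three studs stays empty. Each pack stands upright on the floor of its bay and is lowered in, not dropped; the stand only leaves the pack's narrow ends free and the rack only its broad faces, so stand the tall pack down on the bench on the way and take it again the other way. Leave the other things on the bench where they are.

Things in the scene. Friction and masses are not known exactly. Their poses are not given: they have to be found in the camera images.
- tall_pack: white plastic reagent pack, a plain upright block 34 (its x) x 60 (its y) x 112 mm high, 160 g, two flat round ports on top; the taller of the two; starts upright in the near slot of the wire stand, its 34 mm sides between wire hoops, its narrow ends free. Origin at the centre of its underside, z up
- short_pack: white plastic reagent pack, a plain upright block 34 (its x) x 60 (its y) x 90 mm high, 160 g, two flat round ports on top; the shorter of the two; starts standing free on the bench. Origin at the centre of its underside, z up
- rack: fixed grey rack, three bays in a row along its y (centres at y = -76, 0, +76 mm) between four upright aluminium cheeks 50 (x) x 10 (y) mm, 130 mm high above the bench, 8 mm above the top of a seated tall pack; base 64 x 238 mm. Bays are open above, and in front and behind from 24 mm above the bench. Origin under its middle at bench height; the sloping front with the plates faces -x
- bay_1 (a point): floor centre of the bay whose sloping front plate (white, 28 x 56 mm, on the robot side) carries one stud (dark, 11 mm across). Floor 10 mm above the bench; pocket 40 (x) x 66 mm (y), x and y along the rack's; lips in front and behind rise 14 mm above the floor, cheeks at both y sides 120 mm. Which of the rack's three places it is changes from start to start
- bay_2 (a point): floor centre of the bay whose sloping front plate (white, 28 x 56 mm, on the robot side) carries two studs in a row (dark, 11 mm across). Floor 10 mm above the bench; pocket 40 (x) x 66 mm (y), x and y along the rack's; lips in front and behind rise 14 mm above the floor, cheeks at both y sides 120 mm. Which of the rack's three places it is changes from start to start
- bay_3 (a point): floor centre of the bay whose sloping front plate (white, 28 x 56 mm, on the robot side) carries three studs in a row (dark, 11 mm across). Floor 10 mm above the bench; pocket 40 (x) x 66 mm (y), x and y along the rack's; lips in front and behind rise 14 mm above the floor, cheeks at both y sides 120 mm. Which of the rack's three places it is changes from start to start
- wire_stand: fixed stand: grey base 106 (x) x 74 (y) x 8 mm, three steel wire hoops at x = -44, 0, +44 mm, each 50 mm wide (y), 123 mm high above the bench, wire 6 mm; two slots 38 mm wide centred at x = -22 (the tall pack, standing on the base) and x = +22 mm (empty). Rims of 6 mm along the y edges. Origin under its middle at bench height
- wash_bottle: bystander: white squeeze bottle with red cap and bent spout, 94 x 88 x 200 mm; origin under its middle
- tape_roll: bystander: roll of brown tape lying flat, 92 mm across, 48 mm high; origin under its middle
- beaker: bystander: small glass beaker, 44 mm across, 57 mm high; origin under its middle
- vial: bystander: small clear vial with white cap, 28 mm across, 65 mm high; origin under its middle
Mind the look-alikes: they are no part of the job. Leave any green or turquoise look-alike of the short_pack alone.

How it is judged:
On the way, in this order (a step that is already met when the one before it is completed fails the run):
1. the tall pack stands upright and released on the bench itself (height (world z) of tall_pack below 0.004 m and angle between tall_pack's own z axis and vertical below 0.12 rad and linear speed of tall_pack below 0.03 m/s and contact force between tall_pack and the fingers below 0.1 N), for 0.1 s.
2. the tall pack stands released on the floor of the one-stud bay (horizontal distance between tall_pack and bay_1 below 0.012 m and z of tall_pack in the frame of bay_1 between -0.006 and 0.006 m and angle between tall_pack's own z axis and vertical below 0.12 rad and linear speed of tall_pack below 0.03 m/s and contact force between tall_pack and the fingers below 0.1 N), for 0.2 s.
3. then the short pack stands released on the floor of the two-stud bay (horizontal distance between short_pack and bay_2 below 0.012 m and z of short_pack in the frame of bay_2 between -0.006 and 0.006 m and angle between short_pack's own z axis and vertical below 0.12 rad and linear speed of short_pack below 0.03 m/s and contact force between short_pack and the fingers below 0.1 N), for 0.2 s.
At the end, for the whole second after the job is handed in: The tall pack stands in the one-stud bay and the short pack in the two-stud bay, each within 12 mm of the bay's centre, its underside within 6 mm of the bay floor, upright within 0.12 rad, at rest and released (all of step 2 and all of step 3); the robot touches nothing.
It fails at once if the tall pack is dropped (moves faster than 0.4 m/s out of the fingers, a fall of about 8 mm) (linear speed of tall_pack above 0.4 m/s and contact force between tall_pack and the arm below 0.05 N and contact force between tall_pack and the fingers below 0.05 N).
It fails at once if the short pack is dropped (moves faster than 0.4 m/s out of the fingers, a fall of about 8 mm) (linear speed of short_pack above 0.4 m/s and contact force between short_pack and the arm below 0.05 N and contact force between short_pack and the fingers below 0.05 N).
It fails at once if the wash bottle, the roll of tape, the beaker or the vial is moved more than 30 mm (distance of any of wash_bottle, tape_roll, beaker, vial from where it was at the start of the episode above 0.03 m).
It also fails if it takes over 64 s, if anything falls off the work surface, if the arm or the gripper's body presses on something with over 40 N, if the wrist force passes 120 N, or if a joint passes its speed limit or range.

## Working session

There is one attempt and no reset: what is moved stays moved. The work goes in short steps, Python scripts to look and compute and a tool call to move; the robot and the scene stay as the last step left them, time stands still between calls to the robot, and variables do not carry over. Pictures are saved under pics/ and viewed, at most 12 in all, crops included, and the job is handed in when it is done.

Besides the shell and the picture viewer there is one more tool, called after "Call:" as name(argument=value, ...), one argument or row to a line, values as JSON. jog_arm: Moves the arm, as the interface text tells. Its arguments: {"type":"object","properties":{"plan":{"type":"array"},"hand":{"type":"number"}},"required":["plan"]}

```bash
mkdir -p pics
cat > h.py <<'E'
import numpy as np, cv2
from rig import arm
def ray(n,u,v,ci=None):
    c=ci or arm.camera_info(n); R=np.array(c["orientation"]).reshape(3,3)
    x=(u-c["cx"])/c["fx"]; y=(v-c["cy"])/c["fy"]
    if n=="wrist":
        r=np.hypot(x,y); s=np.sin(r)/r if r>1e-9 else 1; d=np.array([x*s,y*s,np.cos(r)])
    else: d=np.array([x,y,1.])
    return np.array(c["xyz"]),R@d
def onz(n,u,v,z,ci=None):
    o,d=ray(n,u,v,ci); return o+d*(z-o[2])/d[2]
def proj(n,p,ci=None):
    c=ci or arm.camera_info(n); q=np.array(c["orientation"]).reshape(3,3).T@(np.array(p)-np.array(c["xyz"]))
    if n=="wrist":
        r=np.arctan2(np.hypot(*q[:2]),q[2]); k=r/np.hypot(*q[:2]); return c["cx"]+c["fx"]*q[0]*k,c["cy"]+c["fy"]*q[1]*k
    return c["cx"]+c["fx"]*q[0]/q[2],c["cy"]+c["fy"]*q[1]/q[2]
E
python3 - <<'E'
from h import *
np.set_printoptions(precision=4,suppress=True)
for n in("top","side"):
    i=arm.read_camera(n); cv2.imwrite(f"pics/{n}0.png",i)
    c=arm.camera_info(n); print(n,c)
o=arm.get_obs(); print(o["t"],o["tool_pos"],o["tcp_rot"],o["finger_gap"],arm.tcp_to_grasp, arm.camera_info("wrist"))
a=cv2.imread("pics/top0.png"); cv2.imwrite("pics/top0b.png",cv2.resize(a,(800,600),interpolation=2))
a=cv2.imread("pics/side0.png"); cv2.imwrite("pics/side0b.png",cv2.resize(a,(800,600),interpolation=2))
E
```

```text
top {'fx': 483.69647810957605, 'fy': 483.69647810957605, 'cx': 261.8232353564641, 'cy': 192.83074321160987, 'xyz': array([0.2488, 0.0373, 1.5293]), 'orientation': array([[-0.0089, -0.9786,  0.2058],
       [-1.    ,  0.0091,  0.0003],
       [-0.0022, -0.2058, -0.9786]])}
side {'fx': 404.24241757096627, 'fy': 404.24241757096627, 'cx': 254.13944704413967, 'cy': 194.89939929608897, 'xyz': array([ 0.231 , -0.7658,  0.5694]), 'orientation': array([[ 0.9369, -0.1723,  0.3041],
       [-0.3494, -0.4915,  0.7977],
       [ 0.012 , -0.8537, -0.5207]])}
0.1 [0.2835 0.612  0.2216] [[-0.9074  0.4203 -0.0007]
 [ 0.4203  0.9074 -0.0016]
 [-0.0001 -0.0017 -1.    ]] 0.08680446278353564 0.0187 {'fx': 297.3186396354542, 'fy': 297.3186396354542, 'cx': 256.60215790029275, 'cy': 194.9104395524775, 'xyz': array([0.2113, 0.6454, 0.3829]), 'orientation': array([[ 0.4196,  0.8691,  0.262 ],
       [ 0.9077, -0.4011, -0.1235],
       [-0.0022,  0.2896, -0.9571]])}
```

View pics/top0b.png

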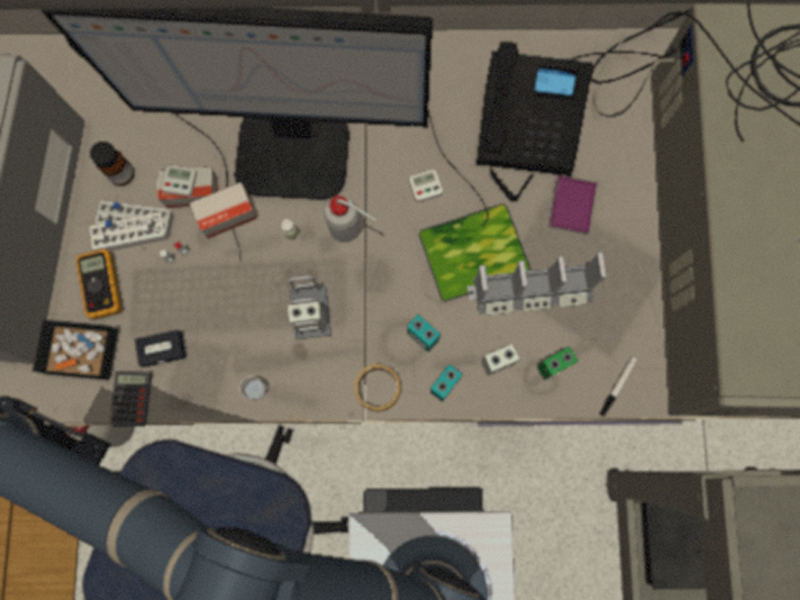

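View pics/side0b.png

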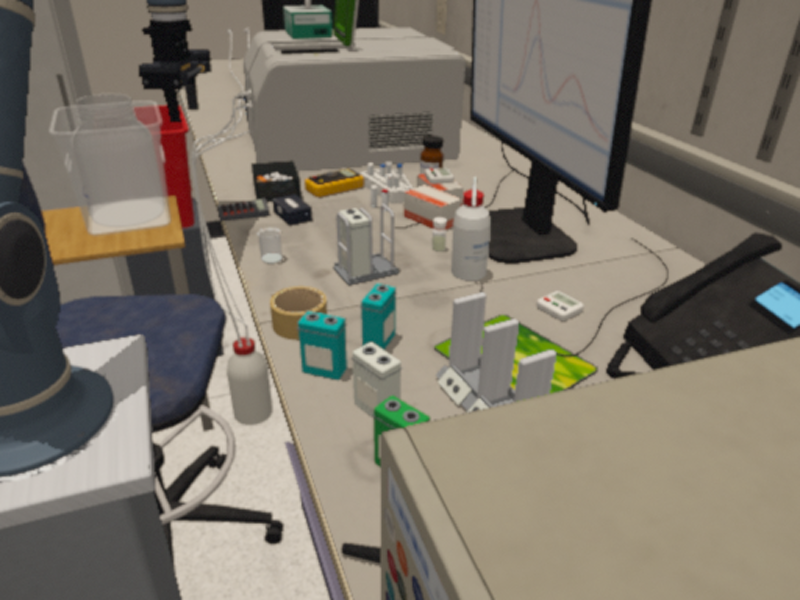

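The top view (800 x 600) shows the tall pack in the stand at about (308,310). The white short pack is at (502,358). The rack runs from (480,290) to (600,280), with its plates on the near side.

What could be mistaken for the short pack:
- turquoise at (423,332) and (446,381)
- green at (558,362)
- the tall white pack, in the stand at (308,310)

By colour and position the short pack is the white one at (502,358). Next is a close crop to check it and the studs.

Run:
```python
from h import *
a=cv2.imread("pics/top0.png")
c1=cv2.resize(a[160:245,255:395],(800,486),interpolation=cv2.INTER_CUBIC)
cv2.imwrite("pics/c1.png",c1)
c2=cv2.resize(a[165:225,170:225],(550,600),interpolation=cv2.INTER_CUBIC); cv2.imwrite("pics/c2.png",c2)
hsv=cv2.cvtColor(a,cv2.COLOR_BGR2HSV)
m=((hsv[...,2]>170)&(hsv[...,1]<40)).astype(np.uint8)*255
cs,_=cv2.findContours(m,cv2.RETR_EXTERNAL,cv2.CHAIN_APPROX_NONE)
for c in cs:
    if cv2.contourArea(c)>20: 
        r=cv2.minAreaRect(c)
        if r[0][1]<270: print(np.round(r[0],1),np.round(r[1],1),r[2])
```

```text
[399.4 240.5] [ 2.7 26.4] 29.744882583618164
[321.  228.3] [10.  18.5] 65.55604553222656
[100.5 222. ] [ 2.9 13.5] 78.69007110595703
[194.  199.3] [10.  18.8] 84.2894058227539
[183. 143.] [6. 6.] 0.0
[ 81.5 146.3] [15.7 48.6] 78.69007110595703
[272.1 117.7] [15.8 17.4] 71.56504821777344
```

View pics/c1.png

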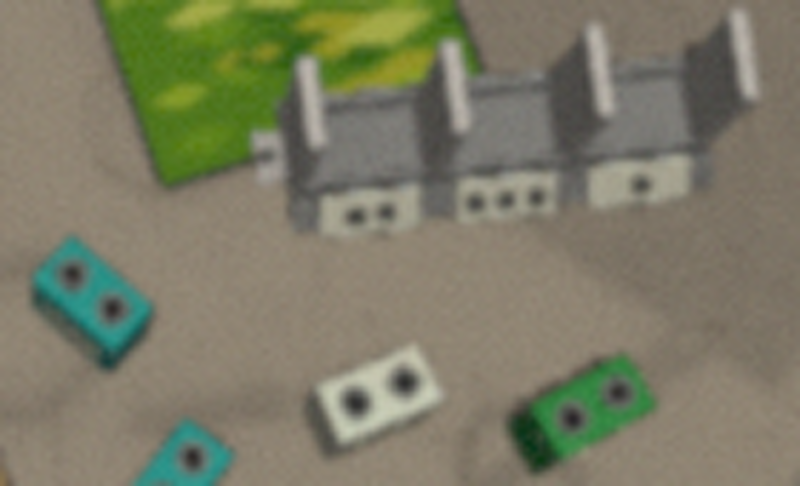

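View pics/c2.png

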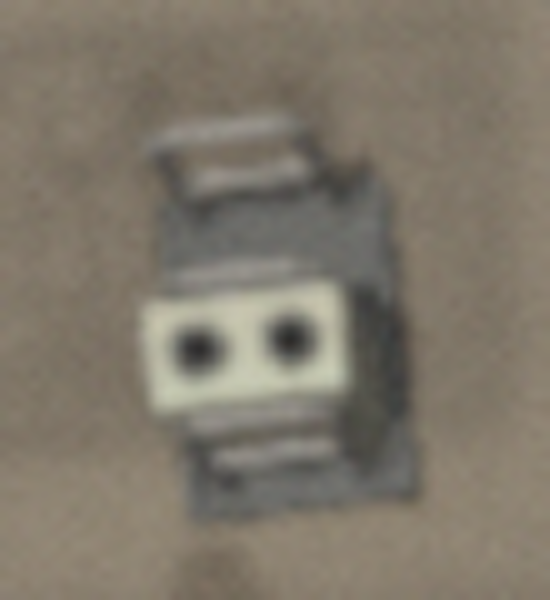

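The crop shows, from left to right, the plates with two studs (370,213), three studs (507,198) and one stud (640,183). So bay_1 is at the rack's y=-76 and bay_2 at +76. The white short pack is at (378,395) with ports at (355,402) and (403,381). In the second crop the tall pack's ports are at (199,350) and (292,340).

Run:
```python
from h import *
np.set_printoptions(precision=4,suppress=True)
a=cv2.imread("pics/top0.png"); f=lambda p,s,o:(np.array(p)+.5)/s-.5+np.array(o)
ci=arm.camera_info("top")
W=lambda px,z:onz("top",*px,z,ci)
def pack(p,q,z,s,o):
    A,B=W(f(p,s,o),z),W(f(q,s,o),z); d=A-B; return (A+B)/2,np.degrees(np.arctan2(-d[0],d[1])),np.linalg.norm(d)
print("tall",pack((199,350),(292,340),.12,10,(170,165)),W((194,199.3),.12))
print("short",pack((355,402),(403,381),.09,5.714,(255,160)),W((321,228.3),.09))
C=[W(f(p,5.714,(255,160)),.13)[:2] for p in((310,102),(455,85),(598,70),(744,55))]; C=np.array(C)
d=C[0]-C[3]; print("rack",C,C.mean(0),np.linalg.norm(d),np.degrees(np.arctan2(-d[0],d[1])))
u=d/np.linalg.norm(d)
print("bays",[C.mean(0)+k*u for k in(-.076,0,.076)])
for n,p,z in(("beaker",(255,387),.03),("tape",(378,387),.03),("bottle",(342,218),.1),("vial",(289,228),.05),("teal1",(423,328),.09),("teal2",(446,378),.09),("green",(562,358),.1)):
    print(n,W(np.array(p)*.64,z)[:2])
print("stand corners c2",[W(f(p,10,(170,165)),.008)[:2] for p in((195,518),(418,492),(375,165))])
# side view projections for check
s=arm.camera_info("side")
```

```text
tall (array([0.5281, 0.2391, 0.12  ]), np.float64(5.738348044719887), np.float64(0.027708509857494817)) [0.5274 0.2394 0.12  ]
short (array([ 0.4419, -0.1382,  0.09  ]), np.float64(23.01567379101404), np.float64(0.027726002057324915)) [ 0.4413 -0.1384  0.09  ]
rack [[ 0.5885 -0.1025]
 [ 0.5969 -0.1784]
 [ 0.6043 -0.2533]
 [ 0.6116 -0.3299]] [ 0.6003 -0.216 ] 0.22857098339727333 5.805594835209256
bays [array([ 0.608 , -0.2916]), array([ 0.6003, -0.216 ]), array([ 0.5926, -0.1404])]
beaker [0.3934 0.3446]
tape [0.3912 0.1009]
bottle [0.719 0.169]
vial [0.7151 0.2817]
teal1 [0.4985 0.0114]
teal2 [ 0.4014 -0.0312]
green [ 0.4364 -0.252 ]
stand corners c2 [array([0.4943, 0.2701]), array([0.5021, 0.1992]), array([0.6092, 0.2144])]
```

Call:
jog_arm(
  plan=[
    {"x":-0.84,"y":-0.525},
    {"x":-0.84,"y":-0.525},
    {"x":-0.84,"y":-0.525},
    {"x":-0.84,"y":-0.525},
  ],
  hand=1,
)

```text
invalid input at $.plan[0]: expected keys x, y, z, rx, ry, rz
```

Call:
jog_arm(
  plan=[
    {"x":-0.84,"y":-0.525},
    {"x":-0.84,"y":-0.525},
    {"x":-0.84,"y":-0.525},
    {"x":-0.84,"y":-0.525},
  ],
)

```text
invalid input at $.plan[0]: expected keys x, y, z, rx, ry, rz
```

Call:
jog_arm(
  plan=[
    {"x":-0.84,"y":-0.525,"rz":-0.17},
    {"x":-0.84,"y":-0.525,"rz":-0.17},
    {"x":-0.84,"y":-0.525,"rz":-0.17},
    {"x":-0.84,"y":-0.525,"rz":-0.17},
    {"x":-0.84,"y":-0.525,"rz":-0.17},
    {"x":-0.84,"y":-0.525,"rz":-0.17},
  ],
)

```text
invalid input at $.plan[0]: expected keys x, y, z, rx, ry, rz
```

Run:
```python
from h import *
np.set_printoptions(precision=4,suppress=True)
ci=arm.camera_info("wrist"); i=arm.read_camera("wrist"); cv2.imwrite("pics/w1.png",i)
o=arm.get_obs(); print(o["t"],o["tool_pos"],o["tcp_rot"],o["joint_pos"],o["ft_force"])
print(proj("wrist",(.528,.239,.12),ci))
```

```text
0.15 [0.2835 0.6121 0.2217] [[-0.9074  0.4203 -0.0006]
 [ 0.4203  0.9074 -0.0014]
 [-0.0001 -0.0015 -1.    ]] [-1.1659  0.4693 -0.0486  1.5334  0.0241  1.141  -0.0823] [ 0.1306 -0.611  -0.7725]
(np.float64(119.95929702655692), np.float64(405.0544971836906))
```

View pics/w1.png

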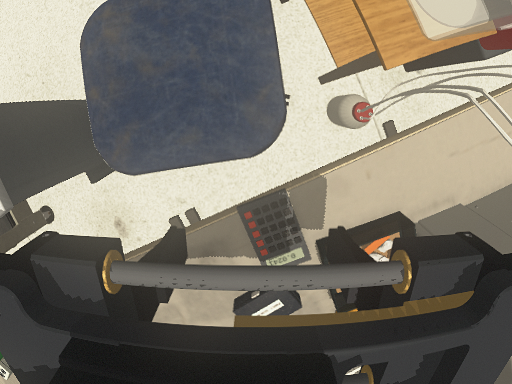

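The moves were refused because every row needs all six keys. The wrist view shows the start spot, with the fingers across row 275 and no packs in view.

Call:
jog_arm(
  plan=[
    {"x":-0.84,"y":-0.525,"z":0,"rx":0,"ry":0,"rz":0},
    {"x":-0.84,"y":-0.525,"z":0,"rx":0,"ry":0,"rz":0},
    {"x":-0.84,"y":-0.525,"z":0,"rx":0,"ry":0,"rz":0},
    {"x":-0.84,"y":-0.525,"z":0,"rx":0,"ry":0,"rz":0},
  ],
  hand=1,
)

```text
t: 0.65
tool_pos: [0.3662, 0.4868, 0.2227]
tcp_rot: [[-0.906, 0.424, 0.0], [0.424, 0.906, 0.0], [-0.0, 0.0, -1.0]]
ft_force: [-0.4, 1.0, 0.2]
finger_gap: 0.087
grip_force: 0.0
```

Call:
jog_arm(
  plan=[
    {"x":-0.84,"y":-0.525,"z":0,"rx":0,"ry":0,"rz":0},
    {"x":-0.84,"y":-0.525,"z":0,"rx":0,"ry":0,"rz":0},
    {"x":-0.84,"y":-0.525,"z":0,"rx":0,"ry":0,"rz":0},
    {"x":-0.84,"y":-0.525,"z":0,"rx":0,"ry":0,"rz":0},
  ],
)

```text
t: 1.15
tool_pos: [0.4463, 0.3643, 0.2225]
tcp_rot: [[-0.907, 0.421, -0.0], [0.421, 0.907, 0.001], [0.0, 0.001, -1.0]]
ft_force: [-0.8, -0.2, 0.0]
finger_gap: 0.0872
grip_force: 0.0
```

Call:
jog_arm(
  plan=[
    {"x":-0.84,"y":-0.525,"z":0,"rx":0,"ry":0,"rz":-0.17},
    {"x":-0.84,"y":-0.525,"z":0,"rx":0,"ry":0,"rz":-0.17},
    {"x":-0.84,"y":-0.525,"z":0,"rx":0,"ry":0,"rz":-0.17},
    {"x":-0.84,"y":-0.525,"z":0,"rx":0,"ry":0,"rz":-0.17},
    {"x":-0.84,"y":-0.525,"z":0,"rx":0,"ry":0,"rz":-0.17},
    {"x":-0.84,"y":-0.525,"z":0,"rx":0,"ry":0,"rz":-0.17},
  ],
)

```text
t: 1.9
tool_pos: [0.5261, 0.2423, 0.2224]
tcp_rot: [[-0.995, -0.104, -0.001], [-0.104, 0.995, 0.001], [0.001, 0.001, -1.0]]
ft_force: [0.4, -0.3, -0.7]
finger_gap: 0.0871
grip_force: 0.0
```

Run:
```python
from h import *
np.set_printoptions(precision=4,suppress=True)
ci=arm.camera_info("wrist"); i=arm.read_camera("wrist"); cv2.imwrite("pics/w2.png",i)
o=arm.get_obs(); print(o["t"],o["tool_pos"],o["tcp_rot"],o["joint_pos"],o["ft_force"])
print(proj("wrist",(.528,.239,.12),ci))
```

```text
1.95 [0.5263 0.2417 0.2225] [[-0.9946 -0.1034 -0.0004]
 [-0.1034  0.9946  0.0008]
 [ 0.0003  0.0009 -1.    ]] [-0.5039  0.3122  0.0013  1.7686 -0.0015  1.0608  1.1725] [ 0.5121 -0.2505  0.3754]
(np.float64(253.14302638210955), np.float64(196.58077590565068))
```

View pics/w2.png

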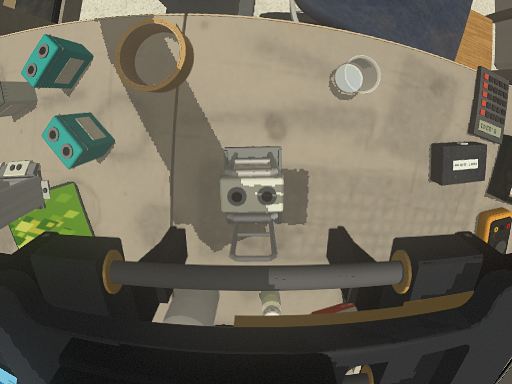

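The wrist view shows the tall pack's top centred near (252,196), with ports at (236,197) and (267,197). That agrees with the prediction from the top camera.

```bash
cat >> h.py <<'E'
def ports(i,u0,v0,r,thr=70,amin=40,amax=700):
    """dark round blobs near (u0,v0)"""
    g=cv2.cvtColor(i,cv2.COLOR_BGR2GRAY); m=np.zeros_like(g); cv2.circle(m,(int(u0),int(v0)),r,255,-1)
    m&=((g<thr)*255).astype(np.uint8); n,_,s,c=cv2.connectedComponentsWithStats(m)
    return [(c[k],s[k]) for k in range(1,n) if amin<s[k][4]<amax]
def plan(p,az,dz=0):
    """shift/turn fractions from the present pose to p (world) and tool y azimuth az (deg)"""
    o=arm.get_obs(); R=np.array(o["tcp_rot"]).reshape(3,3); q=R.T@(np.array(p)-o["tool_pos"])/.15
    a=np.degrees(np.arctan2(R[1,1],R[0,1])); t=(az-a+180)%360-180
    print("t",o["t"],"tcp",o["tool_pos"],"az %.2f"%a,"shift",np.round(q,3),"rz %.4f"%(-t/180),"F",np.round(o["ft_force"],1))
E
python3 - <<'E'
from h import *
np.set_printoptions(precision=4,suppress=True)
i=cv2.imread("pics/w2.png"); ci=arm.camera_info("wrist")
P=[]
for c,s in ports(i,252,196,26): w=onz("wrist",*c,.12,ci); P.append(w); print(c,s,w)
m=sum(P[:2])/2; print(m); plan((m[0],m[1],.076),95.8)
E
```

```text
[236.2674 196.5   ] [231 192  11  10  86] [0.5298 0.2228 0.12  ]
[266.561  196.2927] [262 192  10  10  82] [0.5267 0.2508 0.12  ]
[0.5282 0.2368 0.12  ]
t 1.95 tcp [0.5263 0.2417 0.2225] az 95.94 shift [-0.01  -0.035  0.977] rz 0.0008 F [ 0.5 -0.3  0.4]
```

Call:
jog_arm(
  plan=[
    {"x":-0.01,"y":-0.03,"z":0.3,"rx":0,"ry":0,"rz":0},
    {"x":-0.01,"y":-0.03,"z":0.6,"rx":0,"ry":0,"rz":0},
    {"x":-0.01,"y":-0.03,"z":0.8,"rx":0,"ry":0,"rz":0},
    {"x":-0.01,"y":-0.03,"z":0.97,"rx":0,"ry":0,"rz":0},
    {"x":-0.01,"y":-0.03,"z":0.97,"rx":0,"ry":0,"rz":0},
    {"x":-0.01,"y":-0.03,"z":0.97,"rx":0,"ry":0,"rz":0},
  ],
)

```text
t: 2.7
tool_pos: [0.5298, 0.236, 0.0781]
tcp_rot: [[-0.995, -0.101, 0.001], [-0.101, 0.995, 0.001], [-0.002, 0.001, -1.0]]
ft_force: [0.0, -0.1, 1.0]
finger_gap: 0.0871
grip_force: 0.0
```

Call:
jog_arm(
  plan=[
    {"x":0,"y":0,"z":0,"rx":0,"ry":0,"rz":0},
    {"x":0,"y":0,"z":0,"rx":0,"ry":0,"rz":0},
    {"x":0,"y":0,"z":0,"rx":0,"ry":0,"rz":0},
    {"x":0,"y":0,"z":0,"rx":0,"ry":0,"rz":0},
    {"x":0,"y":0,"z":0,"rx":0,"ry":0,"rz":0},
  ],
  hand=0,
)

```text
t: 3.32
tool_pos: [0.5296, 0.2355, 0.0774]
tcp_rot: [[-0.995, -0.1, 0.001], [-0.1, 0.995, 0.001], [-0.001, 0.001, -1.0]]
ft_force: [-0.5, 1.7, 2.8]
finger_gap: 0.0599
grip_force: 29.7
```

Call:
jog_arm(
  plan=[
    {"x":0,"y":0,"z":-0.15,"rx":0,"ry":0,"rz":0},
    {"x":0,"y":0,"z":-0.4,"rx":0,"ry":0,"rz":0},
    {"x":0,"y":0,"z":-0.7,"rx":0,"ry":0,"rz":0},
    {"x":0,"y":0,"z":-0.93,"rx":0,"ry":0,"rz":0},
    {"x":0,"y":0,"z":-0.93,"rx":0,"ry":0,"rz":0},
  ],
)

```text
t: 3.95
tool_pos: [0.5306, 0.2351, 0.2188]
tcp_rot: [[-0.995, -0.1, 0.004], [-0.1, 0.995, 0.002], [-0.005, 0.001, -1.0]]
ft_force: [-0.1, 1.0, -2.3]
finger_gap: 0.0599
grip_force: 29.8
```

Call:
jog_arm(
  plan=[
    {"x":-0.05,"y":-0.3,"z":0,"rx":0,"ry":0,"rz":0},
    {"x":-0.1,"y":-0.6,"z":0,"rx":0,"ry":0,"rz":0},
    {"x":-0.115,"y":-0.85,"z":0,"rx":0,"ry":0,"rz":0},
    {"x":-0.115,"y":-0.85,"z":0,"rx":0,"ry":0,"rz":0},
    {"x":-0.115,"y":-0.85,"z":0,"rx":0,"ry":0,"rz":0},
  ],
)

```text
t: 4.58
tool_pos: [0.5581, 0.1101, 0.2148]
tcp_rot: [[-0.995, -0.1, -0.003], [-0.1, 0.995, -0.0], [0.003, 0.0, -1.0]]
ft_force: [-0.5, 0.4, -2.0]
finger_gap: 0.06
grip_force: 29.8
```

Call:
jog_arm(
  plan=[
    {"x":0,"y":0,"z":0.3,"rx":0,"ry":0,"rz":0},
    {"x":0,"y":0,"z":0.6,"rx":0,"ry":0,"rz":0},
    {"x":0,"y":0,"z":0.8,"rx":0,"ry":0,"rz":0},
    {"x":0,"y":0,"z":0.92,"rx":0,"ry":0,"rz":0},
    {"x":0,"y":0,"z":0.92,"rx":0,"ry":0,"rz":0},
    {"x":0,"y":0,"z":0.92,"rx":0,"ry":0,"rz":0},
  ],
)

```text
t: 5.32
tool_pos: [0.5602, 0.1104, 0.0796]
tcp_rot: [[-0.995, -0.101, 0.002], [-0.101, 0.995, 0.001], [-0.002, 0.001, -1.0]]
ft_force: [0.5, -0.0, -1.5]
finger_gap: 0.0603
grip_force: 29.8
```

Call:
jog_arm(
  plan=[
    {"x":0,"y":0,"z":0.02,"rx":0,"ry":0,"rz":0},
    {"x":0,"y":0,"z":0.04,"rx":0,"ry":0,"rz":0},
    {"x":0,"y":0,"z":0.055,"rx":0,"ry":0,"rz":0},
    {"x":0,"y":0,"z":0.065,"rx":0,"ry":0,"rz":0},
    {"x":0,"y":0,"z":0.065,"rx":0,"ry":0,"rz":0},
    {"x":0,"y":0,"z":0.065,"rx":0,"ry":0,"rz":0},
  ],
)

```text
t: 6.08
tool_pos: [0.5595, 0.11, 0.0693]
tcp_rot: [[-0.995, -0.1, 0.001], [-0.1, 0.995, 0.0], [-0.001, 0.0, -1.0]]
ft_force: [-1.5, 0.6, 4.1]
finger_gap: 0.0598
grip_force: 29.8
```

Call:
jog_arm(
  plan=[
    {"x":0,"y":0,"z":0,"rx":0,"ry":0,"rz":0},
    {"x":0,"y":0,"z":0,"rx":0,"ry":0,"rz":0},
    {"x":0,"y":0,"z":0,"rx":0,"ry":0,"rz":0},
    {"x":0,"y":0,"z":0,"rx":0,"ry":0,"rz":0},
    {"x":0,"y":0,"z":0,"rx":0,"ry":0,"rz":0},
  ],
  hand=1,
)

```text
t: 6.7
tool_pos: [0.5593, 0.1098, 0.0687]
tcp_rot: [[-0.995, -0.1, -0.0], [-0.1, 0.995, 0.0], [0.0, 0.0, -1.0]]
ft_force: [0.8, -0.4, 0.3]
finger_gap: 0.0866
grip_force: 0.0
```

Call:
jog_arm(
  plan=[
    {"x":0,"y":0,"z":-0.2,"rx":0,"ry":0,"rz":0},
    {"x":0,"y":0,"z":-0.5,"rx":0,"ry":0,"rz":0},
    {"x":0,"y":0,"z":-0.8,"rx":0,"ry":0,"rz":0},
    {"x":0,"y":0,"z":-1,"rx":0,"ry":0,"rz":0},
    {"x":0,"y":0,"z":-1,"rx":0,"ry":0,"rz":0},
  ],
)

```text
t: 7.32
tool_pos: [0.5608, 0.1101, 0.2215]
tcp_rot: [[-0.995, -0.1, 0.006], [-0.1, 0.995, 0.002], [-0.006, 0.001, -1.0]]
ft_force: [-0.2, 0.6, -0.3]
finger_gap: 0.0871
grip_force: 0.0
```

Call:
jog_arm(
  plan=[
    {"x":0,"y":0,"z":0,"rx":0,"ry":0,"rz":0.5},
    {"x":0,"y":0,"z":0,"rx":0,"ry":0,"rz":0.5},
    {"x":0,"y":0,"z":0,"rx":0,"ry":0,"rz":0.5},
    {"x":0,"y":0,"z":0,"rx":0,"ry":0,"rz":0.5},
    {"x":0,"y":0,"z":0,"rx":0,"ry":0,"rz":0.5},
    {"x":0,"y":0,"z":0,"rx":0,"ry":0,"rz":0.5},
    {"x":0,"y":0,"z":0,"rx":0,"ry":0,"rz":0.5},
    {"x":0,"y":0,"z":0,"rx":0,"ry":0,"rz":0.5},
    {"x":0,"y":0,"z":0,"rx":0,"ry":0,"rz":0.5},
    {"x":0,"y":0,"z":0,"rx":0,"ry":0,"rz":0.5},
  ],
)

```text
t: 8.57
tool_pos: [0.5584, 0.1098, 0.2174]
tcp_rot: [[-0.101, 0.995, -0.002], [0.995, 0.101, -0.001], [-0.001, -0.002, -1.0]]
ft_force: [0.3, 0.5, 0.0]
finger_gap: 0.0871
grip_force: 0.0
```

Run:
```python
from h import *
np.set_printoptions(precision=4,suppress=True)
ci=arm.camera_info("wrist"); i=arm.read_camera("wrist"); cv2.imwrite("pics/w3.png",i)
u,v=proj("wrist",(.558,.111,.112),ci); print(u,v)
P=[]
for c,s in ports(i,u,v,30): w=onz("wrist",*c,.112,ci); P.append(w); print(c,s,w)
if len(P)>1:
    m=sum(P[:2])/2; d=P[0]-P[1]; d*=np.sign(d[1]); y=np.degrees(np.arctan2(-d[0],d[1])); print(m,y); plan((m[0],m[1],.07),y)
```

```text
256.5321203092024 192.05498812296247
[256.0123 178.8025] [251 175  11   9  81] [0.5562 0.1236 0.112 ]
[256.125  207.3625] [251 203  11  10  80] [0.5592 0.0959 0.112 ]
[0.5577 0.1098 0.112 ] 6.033691230948945
t 8.625 tcp [0.5586 0.1098 0.2176] az 5.83 shift [ 0.001 -0.004  0.984] rz -0.0011 F [-0.3 -0.7 -0.3]
```

View pics/w3.png

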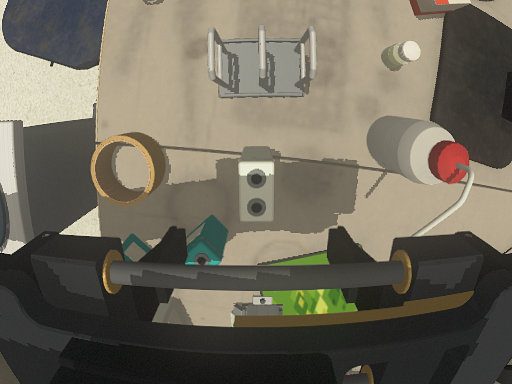

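The pack stands upright and free at (256,193), with ports at (256,179) and (256,207). The bottle's spout tip at about (415,236) is close to where the gripper body will come down, so I'll check the clearance.

Run:
```python
from h import *
np.set_printoptions(precision=4,suppress=True)
o1,d1=ray("wrist",415,236); o2,d2=ray("top",383*.64,233*.64)
A=np.c_[d1,-d2]; t,r,_,_=np.linalg.lstsq(A,o2-o1,rcond=None); print(o1+d1*t[0],o2+d2*t[1])
```

```text
[0.6899 0.1065 0.1784] [0.6657 0.0855 0.1703]
```

Call:
jog_arm(
  plan=[
    {"x":0,"y":-0.005,"z":0.25,"rx":0,"ry":0,"rz":0},
    {"x":0,"y":-0.005,"z":0.5,"rx":0,"ry":0,"rz":0},
    {"x":0,"y":-0.005,"z":0.75,"rx":0,"ry":0,"rz":0},
    {"x":0,"y":-0.005,"z":0.95,"rx":0,"ry":0,"rz":0},
    {"x":0,"y":-0.005,"z":0.985,"rx":0,"ry":0,"rz":0},
    {"x":0,"y":-0.005,"z":0.985,"rx":0,"ry":0,"rz":0},
    {"x":0,"y":-0.005,"z":0.985,"rx":0,"ry":0,"rz":0},
  ],
)

```text
t: 9.5
tool_pos: [0.5596, 0.1099, 0.0724]
tcp_rot: [[-0.1, 0.995, 0.003], [0.995, 0.1, 0.001], [0.001, 0.003, -1.0]]
ft_force: [0.4, -0.3, -0.4]
finger_gap: 0.0867
grip_force: 0.0
```

Call:
jog_arm(
  plan=[
    {"x":0,"y":0,"z":0,"rx":0,"ry":0,"rz":0},
    {"x":0,"y":0,"z":0,"rx":0,"ry":0,"rz":0},
    {"x":0,"y":0,"z":0,"rx":0,"ry":0,"rz":0},
    {"x":0,"y":0,"z":0,"rx":0,"ry":0,"rz":0},
    {"x":0,"y":0,"z":0,"rx":0,"ry":0,"rz":0},
    {"x":0,"y":0,"z":0,"rx":0,"ry":0,"rz":0},
  ],
  hand=0,
)

```text
t: 10.25
tool_pos: [0.5584, 0.1098, 0.071]
tcp_rot: [[-0.1, 0.995, -0.0], [0.995, 0.1, 0.0], [0.0, -0.0, -1.0]]
ft_force: [-1.2, 0.4, 0.9]
finger_gap: 0.0348
grip_force: 0.4
```

Call:
jog_arm(
  plan=[
    {"x":0,"y":0,"z":0,"rx":0,"ry":0,"rz":0},
    {"x":0,"y":0,"z":0,"rx":0,"ry":0,"rz":0},
  ],
  hand=0,
)

```text
t: 10.5
tool_pos: [0.5584, 0.1097, 0.071]
tcp_rot: [[-0.1, 0.995, -0.0], [0.995, 0.1, 0.0], [0.0, -0.0, -1.0]]
ft_force: [-0.3, 0.7, -0.2]
finger_gap: 0.0341
grip_force: 30.0
```

Call:
jog_arm(
  plan=[
    {"x":0,"y":0,"z":-0.1,"rx":0,"ry":0,"rz":0},
    {"x":0,"y":0,"z":-0.35,"rx":0,"ry":0,"rz":0},
    {"x":0,"y":0,"z":-0.65,"rx":0,"ry":0,"rz":0},
    {"x":0,"y":0,"z":-0.9,"rx":0,"ry":0,"rz":0},
    {"x":0,"y":0,"z":-1,"rx":0,"ry":0,"rz":0},
    {"x":0,"y":0,"z":-1,"rx":0,"ry":0,"rz":0},
  ],
)

```text
t: 11.25
tool_pos: [0.5587, 0.1098, 0.2217]
tcp_rot: [[-0.1, 0.995, 0.001], [0.995, 0.1, 0.001], [0.001, 0.001, -1.0]]
ft_force: [-0.3, -0.5, -2.1]
finger_gap: 0.0337
grip_force: 30.0
```

Call:
jog_arm(
  plan=[
    {"x":-0.3,"y":0.02,"z":0,"rx":0,"ry":0,"rz":0},
    {"x":-0.6,"y":0.02,"z":0,"rx":0,"ry":0,"rz":0},
    {"x":-0.9,"y":0.02,"z":0,"rx":0,"ry":0,"rz":0},
    {"x":-0.9,"y":0.02,"z":0,"rx":0,"ry":0,"rz":0},
  ],
)

```text
t: 11.75
tool_pos: [0.5736, -0.0296, 0.2191]
tcp_rot: [[-0.092, 0.996, -0.004], [0.996, 0.092, -0.003], [-0.002, -0.004, -1.0]]
ft_force: [1.0, 0.3, -1.2]
finger_gap: 0.0341
grip_force: 30.0
```

Call:
jog_arm(
  plan=[
    {"x":-0.3,"y":0.02,"z":-0.05,"rx":0,"ry":0,"rz":0},
    {"x":-0.6,"y":0.02,"z":-0.05,"rx":0,"ry":0,"rz":0},
    {"x":-0.9,"y":0.02,"z":-0.05,"rx":0,"ry":0,"rz":0},
    {"x":-0.9,"y":0.02,"z":-0.05,"rx":0,"ry":0,"rz":0},
    {"x":-0.9,"y":0.02,"z":-0.05,"rx":0,"ry":0,"rz":0},
  ],
)

```text
t: 12.38
tool_pos: [0.591, -0.1568, 0.2268]
tcp_rot: [[-0.101, 0.995, -0.003], [0.995, 0.101, 0.002], [0.002, -0.003, -1.0]]
ft_force: [0.5, 0.5, -1.5]
finger_gap: 0.0335
grip_force: 30.0
```

Run:
```python
from h import *
np.set_printoptions(precision=4,suppress=True)
ci=arm.camera_info("wrist"); i=arm.read_camera("wrist"); cv2.imwrite("pics/w4.png",i); plan((.608,-.2916,.223),5.8)
C=np.array([[.5885,-.1025],[.5969,-.1784],[.6043,-.2533],[.6116,-.3299]])
for c in C: print(proj("wrist",(*c,.13),ci))
```

```text
t 12.425 tcp [ 0.5912 -0.1562  0.2271] az 5.87 shift [-0.91   0.019  0.026] rz 0.0004 F [ 0.2  1.1 -2.5]
(np.float64(260.4888567067205), np.float64(136.49471806711574))
(np.float64(260.900408904518), np.float64(219.05347065530935))
(np.float64(260.2212836981528), np.float64(286.26422712048304))
(np.float64(259.3520338345341), np.float64(338.76652829937024))
```

View pics/w4.png

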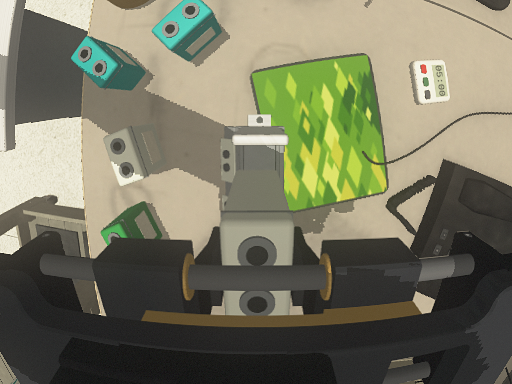

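The wrist view shows the held tall pack with ports at (257,255) and (257,302). The outer +y cheek top is the bright strip at (260,140), and the short pack is at (125,155).

Run:
```python
from h import *
np.set_printoptions(precision=4,suppress=True)
i=cv2.imread("pics/w4.png"); ci=arm.camera_info("wrist"); o=arm.get_obs(); T=np.array(o["tool_pos"]);R=np.array(o["tcp_rot"]).reshape(3,3)
g=cv2.cvtColor(i,cv2.COLOR_BGR2GRAY); r=g[125:155,220:300]
m=(r>205).astype(np.uint8); n,_,s,c=cv2.connectedComponentsWithStats(m)
for k in range(1,n):
    if s[k][4]>60: u,v=c[k]+(220,125); print((u,v),s[k],onz("wrist",u,v,.13,ci)); x,y,w,h=s[k][:4]; print([onz("wrist",220+x+e*(w-1),125+y+(h-1)/2,.13,ci)[:2] for e in(0,1)])
for cc,s in ports(i,257,280,50,90,60,900): 
    w=onz("wrist",*cc,T[2]-.071+.112,ci); print(cc,s,w,"tool",R.T@(w-T))
print([int(x) for x in g[128:152,262]],[int(x) for x in g[140,225:295]])
```

```text
(np.float64(260.0503018108652), np.float64(139.80281690140845)) [ 13  10  54  10 497] [ 0.5887 -0.1048  0.13  ]
[array([ 0.5652, -0.1069]), array([ 0.6111, -0.1021])]
[256.7133 304.0614] [246 296  22  17 293] [ 0.5928 -0.1704  0.2681] tool [-0.0142 -0.     -0.041 ]
[256.9707 321.2151] [223 315  69  16 716] [ 0.5941 -0.1819  0.2681] tool [-0.0259  0.0001 -0.041 ]
[122, 122, 122, 122, 121, 118, 149, 211, 233, 241, 242, 241, 238, 234, 232, 219, 207, 107, 112, 116, 112, 113, 113, 114] [145, 147, 147, 147, 148, 146, 130, 181, 215, 226, 234, 236, 236, 236, 237, 237, 236, 236, 236, 237, 238, 238, 238, 236, 236, 236, 237, 238, 238, 237, 237, 238, 238, 236, 237, 237, 237, 238, 241, 241, 240, 240, 240, 240, 239, 237, 238, 238, 237, 236, 236, 239, 240, 240, 240, 240, 240, 238, 240, 240, 238, 228, 198, 156, 141, 144, 145, 144, 144, 144]
```

Call:
jog_arm(
  plan=[
    {"x":-0.3,"y":0.01,"z":0,"rx":0,"ry":0,"rz":0},
    {"x":-0.6,"y":0.02,"z":0,"rx":0,"ry":0,"rz":0},
    {"x":-0.85,"y":0.02,"z":0,"rx":0,"ry":0,"rz":0},
    {"x":-0.92,"y":0.02,"z":0,"rx":0,"ry":0,"rz":0},
    {"x":-0.92,"y":0.02,"z":0,"rx":0,"ry":0,"rz":0},
    {"x":-0.92,"y":0.02,"z":0,"rx":0,"ry":0,"rz":0},
  ],
)

```text
t: 13.18
tool_pos: [0.609, -0.2925, 0.2282]
tcp_rot: [[-0.103, 0.995, -0.0], [0.995, 0.103, 0.002], [0.002, -0.0, -1.0]]
ft_force: [0.7, 0.0, -2.3]
finger_gap: 0.0336
grip_force: 30.0
```

Run:
```python
from h import *
np.set_printoptions(precision=4,suppress=True)
ci=arm.camera_info("wrist"); i=arm.read_camera("wrist"); cv2.imwrite("pics/w5.png",i); plan((.6083,-.2938,.081),5.9)
g=cv2.cvtColor(i,cv2.COLOR_BGR2GRAY)
C=np.array([[.5887,-.1048],[.5964,-.1804],[.6041,-.2561]])
for c in C:
    u,v=proj("wrist",(*c,.13),ci); u,v=int(u),int(v); a,b=max(0,v-14),max(0,u-45); r=g[a:v+15,b:u+46]
    n,_,s,k=cv2.connectedComponentsWithStats((r>205).astype(np.uint8))
    for j in range(1,n):
        if s[j][4]>100: p=k[j]+(b,a); print((u,v),p,s[j],onz("wrist",*p,.13,ci)[:2])
```

```text
t 13.225 tcp [ 0.609  -0.2927  0.2283] az 5.93 shift [-0.009 -0.005  0.982] rz 0.0002 F [ 0.7 -0.2 -2.2]
(255, 69) [246.4658  69.099 ] [  6   0  67  21 717] [ 0.5885 -0.1807]
```

Call:
jog_arm(
  plan=[
    {"x":-0.005,"y":-0.004,"z":0.08,"rx":0,"ry":0,"rz":0},
    {"x":-0.005,"y":-0.004,"z":0.16,"rx":0,"ry":0,"rz":0},
    {"x":-0.005,"y":-0.004,"z":0.24,"rx":0,"ry":0,"rz":0},
    {"x":-0.005,"y":-0.004,"z":0.32,"rx":0,"ry":0,"rz":0},
    {"x":-0.005,"y":-0.004,"z":0.4,"rx":0,"ry":0,"rz":0},
    {"x":-0.005,"y":-0.004,"z":0.5,"rx":0,"ry":0,"rz":0},
    {"x":-0.005,"y":-0.004,"z":0.6,"rx":0,"ry":0,"rz":0},
    {"x":-0.005,"y":-0.004,"z":0.7,"rx":0,"ry":0,"rz":0},
    {"x":-0.005,"y":-0.004,"z":0.78,"rx":0,"ry":0,"rz":0},
    {"x":-0.005,"y":-0.004,"z":0.78,"rx":0,"ry":0,"rz":0},
  ],
)

```text
t: 14.48
tool_pos: [0.6071, -0.2957, 0.1101]
tcp_rot: [[-0.1, 0.995, -0.002], [0.995, 0.1, 0.001], [0.001, -0.002, -1.0]]
ft_force: [0.4, 0.8, -1.4]
finger_gap: 0.0337
grip_force: 30.0
```

Call:
jog_arm(
  plan=[
    {"x":0.012,"y":0.008,"z":0,"rx":0,"ry":0,"rz":0},
    {"x":0.012,"y":0.008,"z":0,"rx":0,"ry":0,"rz":0},
    {"x":0.012,"y":0.008,"z":0,"rx":0,"ry":0,"rz":0},
  ],
)

```text
t: 14.85
tool_pos: [0.6091, -0.2943, 0.1121]
tcp_rot: [[-0.1, 0.995, 0.001], [0.995, 0.1, -0.0], [-0.0, 0.001, -1.0]]
ft_force: [-0.8, -0.4, -1.3]
finger_gap: 0.0336
grip_force: 30.0
```

Call:
jog_arm(
  plan=[
    {"x":0,"y":0,"z":0.04,"rx":0,"ry":0,"rz":0},
    {"x":0,"y":0,"z":0.07,"rx":0,"ry":0,"rz":0},
    {"x":0,"y":0,"z":0.1,"rx":0,"ry":0,"rz":0},
    {"x":0,"y":0,"z":0.13,"rx":0,"ry":0,"rz":0},
    {"x":0,"y":0,"z":0.16,"rx":0,"ry":0,"rz":0},
    {"x":0,"y":0,"z":0.16,"rx":0,"ry":0,"rz":0},
  ],
)

```text
t: 15.6
tool_pos: [0.6085, -0.294, 0.087]
tcp_rot: [[-0.1, 0.995, -0.001], [0.995, 0.1, 0.0], [0.001, -0.001, -1.0]]
ft_force: [-0.7, -0.2, -2.3]
finger_gap: 0.0341
grip_force: 30.0
```

Bottom at about 16 mm, inside the lips with no contact force. Lowering the last 6 mm.

Call:
jog_arm(
  plan=[
    {"x":0,"y":0,"z":0.015,"rx":0,"ry":0,"rz":0},
    {"x":0,"y":0,"z":0.03,"rx":0,"ry":0,"rz":0},
    {"x":0,"y":0,"z":0.04,"rx":0,"ry":0,"rz":0},
    {"x":0,"y":0,"z":0.045,"rx":0,"ry":0,"rz":0},
    {"x":0,"y":0,"z":0.045,"rx":0,"ry":0,"rz":0},
    {"x":0,"y":0,"z":0.045,"rx":0,"ry":0,"rz":0},
  ],
)

```text
t: 16.35
tool_pos: [0.6088, -0.2942, 0.081]
tcp_rot: [[-0.1, 0.995, 0.0], [0.995, 0.1, 0.0], [0.0, 0.0, -1.0]]
ft_force: [-1.4, 0.7, 1.0]
finger_gap: 0.0337
grip_force: 30.0
```

Call:
jog_arm(
  plan=[
    {"x":0,"y":0,"z":0,"rx":0,"ry":0,"rz":0},
    {"x":0,"y":0,"z":0,"rx":0,"ry":0,"rz":0},
    {"x":0,"y":0,"z":0,"rx":0,"ry":0,"rz":0},
    {"x":0,"y":0,"z":0,"rx":0,"ry":0,"rz":0},
    {"x":0,"y":0,"z":0,"rx":0,"ry":0,"rz":0},
  ],
  hand=1,
)

```text
t: 16.98
tool_pos: [0.6088, -0.2942, 0.0808]
tcp_rot: [[-0.1, 0.995, 0.0], [0.995, 0.1, 0.0], [0.0, 0.0, -1.0]]
ft_force: [-0.1, 0.2, 0.8]
finger_gap: 0.076
grip_force: 0.0
```

Call:
jog_arm(
  plan=[
    {"x":0,"y":0,"z":-0.15,"rx":0,"ry":0,"rz":0},
    {"x":0,"y":0,"z":-0.4,"rx":0,"ry":0,"rz":0},
    {"x":0,"y":0,"z":-0.7,"rx":0,"ry":0,"rz":0},
    {"x":0,"y":0,"z":-0.95,"rx":0,"ry":0,"rz":0},
    {"x":0,"y":0,"z":-0.95,"rx":0,"ry":0,"rz":0},
  ],
)

```text
t: 17.6
tool_pos: [0.6104, -0.2955, 0.2272]
tcp_rot: [[-0.1, 0.995, 0.007], [0.995, 0.1, -0.003], [-0.003, 0.006, -1.0]]
ft_force: [0.5, -0.7, 0.4]
finger_gap: 0.087
grip_force: 0.0
```

Call:
jog_arm(
  plan=[
    {"x":0.2,"y":-0.18,"z":0,"rx":0,"ry":0,"rz":0},
    {"x":0.4,"y":-0.36,"z":0,"rx":0,"ry":0,"rz":0},
    {"x":0.565,"y":-0.5,"z":0,"rx":0,"ry":0,"rz":0},
    {"x":0.565,"y":-0.5,"z":0,"rx":0,"ry":0,"rz":0},
  ],
)

```text
t: 18.1
tool_pos: [0.5239, -0.2153, 0.2222]
tcp_rot: [[-0.102, 0.995, -0.002], [0.995, 0.102, 0.002], [0.003, -0.002, -1.0]]
ft_force: [0.4, -0.3, -0.2]
finger_gap: 0.0872
grip_force: 0.0
```

Call:
jog_arm(
  plan=[
    {"x":0.2,"y":-0.18,"z":0,"rx":0,"ry":0,"rz":-0.04},
    {"x":0.4,"y":-0.36,"z":0,"rx":0,"ry":0,"rz":-0.08},
    {"x":0.565,"y":-0.5,"z":0,"rx":0,"ry":0,"rz":-0.095},
    {"x":0.565,"y":-0.5,"z":0,"rx":0,"ry":0,"rz":-0.095},
    {"x":0.565,"y":-0.5,"z":0,"rx":0,"ry":0,"rz":-0.095},
  ],
)

```text
t: 18.73
tool_pos: [0.4435, -0.1414, 0.2232]
tcp_rot: [[-0.387, 0.922, 0.001], [0.922, 0.387, -0.001], [-0.001, 0.0, -1.0]]
ft_force: [0.3, -0.7, -1.1]
finger_gap: 0.0872
grip_force: 0.0
```

Run:
```python
from h import *
np.set_printoptions(precision=4,suppress=True)
ci=arm.camera_info("wrist"); i=arm.read_camera("wrist"); cv2.imwrite("pics/w6.png",i)
u,v=proj("wrist",(.442,-.1405,.09),ci); print(u,v)
P=[]
for c,s in ports(i,u,v,30): w=onz("wrist",*c,.09,ci); P.append(w); print(c,s,w)
if len(P)>1:
    m=sum(P[:2])/2; d=P[0]-P[1]; d*=np.sign(d[1]); y=np.degrees(np.arctan2(-d[0],d[1])); print(m,y); plan((m[0],m[1],.0595),y)
t=arm.read_camera("top"); cv2.imwrite("pics/t6.png",cv2.resize(t[160:245,255:395],(800,486),interpolation=cv2.INTER_CUBIC))
```

```text
255.7078901633813 184.35239910988253
[254.8592 170.831 ] [250 167  10   9  71] [ 0.4357 -0.1278  0.09  ]
[254.697  197.2121] [250 193  10   9  66] [ 0.4464 -0.1536  0.09  ]
[ 0.441  -0.1407  0.09  ] 22.392935428764698
t 18.775 tcp [ 0.4435 -0.1416  0.2232] az 22.76 shift [ 0.013 -0.013  1.092] rz 0.0021 F [ 0.1 -0.6  0.6]
```

View pics/w6.png

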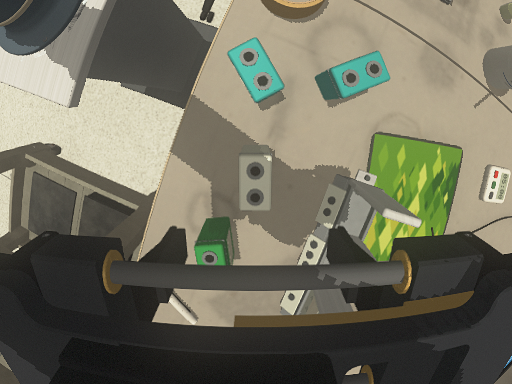

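The white short pack is at (255,184), with ports at (255,171) and (255,197). The two-stud plate is at (330,205), and the turquoise and green look-alikes are clear of the grasp.

Call:
jog_arm(
  plan=[
    {"x":0.01,"y":-0.01,"z":0.3,"rx":0,"ry":0,"rz":0},
    {"x":0.01,"y":-0.01,"z":0.55,"rx":0,"ry":0,"rz":0},
    {"x":0.01,"y":-0.01,"z":0.7,"rx":0,"ry":0,"rz":0},
    {"x":0.01,"y":-0.01,"z":0.8,"rx":0,"ry":0,"rz":0},
    {"x":0.01,"y":-0.01,"z":0.8,"rx":0,"ry":0,"rz":0},
  ],
)

```text
t: 19.45
tool_pos: [0.4404, -0.1401, 0.1025]
tcp_rot: [[-0.388, 0.922, -0.002], [0.922, 0.388, -0.0], [0.001, -0.002, -1.0]]
ft_force: [0.6, -0.3, 0.1]
finger_gap: 0.0871
grip_force: 0.0
```

Call:
jog_arm(
  plan=[
    {"x":0,"y":0,"z":0.12,"rx":0,"ry":0,"rz":0},
    {"x":0,"y":0,"z":0.24,"rx":0,"ry":0,"rz":0},
    {"x":0,"y":0,"z":0.28,"rx":0,"ry":0,"rz":0},
    {"x":0,"y":0,"z":0.28,"rx":0,"ry":0,"rz":0},
    {"x":0,"y":0,"z":0.28,"rx":0,"ry":0,"rz":0},
  ],
)

```text
t: 20.08
tool_pos: [0.4413, -0.14, 0.062]
tcp_rot: [[-0.388, 0.922, 0.002], [0.922, 0.388, -0.0], [-0.001, 0.001, -1.0]]
ft_force: [0.6, 0.8, -0.6]
finger_gap: 0.0875
grip_force: 0.0
```

Call:
jog_arm(
  plan=[
    {"x":0,"y":0,"z":0,"rx":0,"ry":0,"rz":0},
    {"x":0,"y":0,"z":0,"rx":0,"ry":0,"rz":0},
    {"x":0,"y":0,"z":0,"rx":0,"ry":0,"rz":0},
    {"x":0,"y":0,"z":0,"rx":0,"ry":0,"rz":0},
    {"x":0,"y":0,"z":0,"rx":0,"ry":0,"rz":0},
    {"x":0,"y":0,"z":0,"rx":0,"ry":0,"rz":0},
    {"x":0,"y":0,"z":0,"rx":0,"ry":0,"rz":0},
    {"x":0,"y":0,"z":0,"rx":0,"ry":0,"rz":0},
  ],
  hand=0,
)

```text
t: 21.08
tool_pos: [0.4406, -0.1398, 0.0612]
tcp_rot: [[-0.388, 0.922, -0.0], [0.922, 0.388, 0.0], [0.0, -0.0, -1.0]]
ft_force: [-0.1, -0.4, -0.1]
finger_gap: 0.0336
grip_force: 30.0
```

Call:
jog_arm(
  plan=[
    {"x":0,"y":0,"z":-0.1,"rx":0,"ry":0,"rz":0},
    {"x":0,"y":0,"z":-0.35,"rx":0,"ry":0,"rz":0},
    {"x":0,"y":0,"z":-0.65,"rx":0,"ry":0,"rz":0},
    {"x":0,"y":0,"z":-0.9,"rx":0,"ry":0,"rz":0},
    {"x":0,"y":0,"z":-1,"rx":0,"ry":0,"rz":0},
    {"x":0,"y":0,"z":-1,"rx":0,"ry":0,"rz":0},
  ],
)

```text
t: 21.82
tool_pos: [0.4408, -0.1397, 0.2118]
tcp_rot: [[-0.388, 0.921, 0.002], [0.921, 0.388, 0.0], [-0.0, 0.002, -1.0]]
ft_force: [0.7, 0.2, -2.5]
finger_gap: 0.0338
grip_force: 30.0
```

Call:
jog_arm(
  plan=[
    {"x":-0.1,"y":0.23,"z":-0.03,"rx":0,"ry":0,"rz":0.03},
    {"x":-0.2,"y":0.46,"z":-0.06,"rx":0,"ry":0,"rz":0.06},
    {"x":-0.3,"y":0.7,"z":-0.06,"rx":0,"ry":0,"rz":0.095},
    {"x":-0.406,"y":0.93,"z":-0.06,"rx":0,"ry":0,"rz":0.095},
    {"x":-0.406,"y":0.93,"z":-0.06,"rx":0,"ry":0,"rz":0.095},
    {"x":-0.406,"y":0.93,"z":-0.06,"rx":0,"ry":0,"rz":0.095},
  ],
)

```text
t: 22.58
tool_pos: [0.5911, -0.1418, 0.2181]
tcp_rot: [[-0.1, 0.995, -0.005], [0.995, 0.1, 0.0], [0.001, -0.005, -1.0]]
ft_force: [-0.4, -1.1, -0.6]
finger_gap: 0.0334
grip_force: 30.0
```

Run:
```python
from h import *
np.set_printoptions(precision=4,suppress=True)
ci=arm.camera_info("wrist"); i=arm.read_camera("wrist"); cv2.imwrite("pics/w7.png",i); plan((.593,-.1417,.0712),5.85)
o=arm.get_obs(); T=np.array(o["tool_pos"]);R=np.array(o["tcp_rot"]).reshape(3,3)
for cc,s in ports(i,257,280,50,90,60,900):
    w=onz("wrist",*cc,T[2]-.0612+.09,ci); print(cc,s,w,"tool",R.T@(w-T))
print([proj("wrist",T+R@np.array([s*.0139,0,.0612-.09]),ci) for s in(-1,1)])
```

```text
t 22.625 tcp [ 0.5911 -0.1419  0.2187] az 5.70 shift [-0.     0.016  0.984] rz -0.0009 F [-0.4 -0.4 -2.5]
[256.5437 245.925 ] [246 237  22  19 320] [ 0.5898 -0.1289  0.2475] tool [ 0.0132 -0.     -0.0288]
[257.0198 321.2853] [223 315  69  16 708] [ 0.595  -0.1777  0.2475] tool [-0.036   0.0003 -0.0288]
[(np.float64(256.54517613056754), np.float64(290.61523279821677)), (np.float64(256.59961908520967), np.float64(244.60284141749847))]
```

View pics/w7.png

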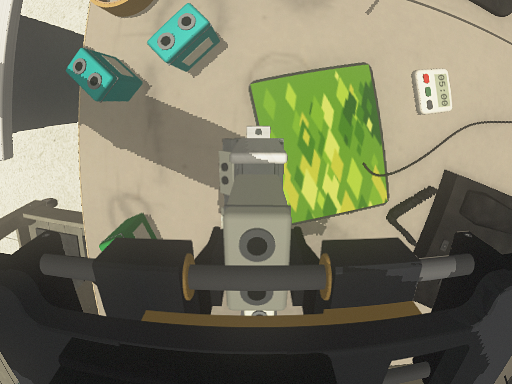

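The wrist view shows the short pack held with its port at (257,246), 0.7 mm off-centre, over the end bay whose plate at (225,175) has two studs. Lowering in steps.

Call:
jog_arm(
  plan=[
    {"x":0,"y":0.012,"z":0,"rx":0,"ry":0,"rz":0},
    {"x":0,"y":0.012,"z":0.08,"rx":0,"ry":0,"rz":0},
    {"x":0,"y":0.012,"z":0.16,"rx":0,"ry":0,"rz":0},
    {"x":0,"y":0.012,"z":0.24,"rx":0,"ry":0,"rz":0},
    {"x":0,"y":0.012,"z":0.34,"rx":0,"ry":0,"rz":0},
    {"x":0,"y":0.012,"z":0.44,"rx":0,"ry":0,"rz":0},
    {"x":0,"y":0.012,"z":0.54,"rx":0,"ry":0,"rz":0},
    {"x":0,"y":0.012,"z":0.64,"rx":0,"ry":0,"rz":0},
    {"x":0,"y":0.012,"z":0.74,"rx":0,"ry":0,"rz":0},
    {"x":0,"y":0.012,"z":0.74,"rx":0,"ry":0,"rz":0},
  ],
)

```text
t: 23.88
tool_pos: [0.5936, -0.1413, 0.1077]
tcp_rot: [[-0.1, 0.995, -0.003], [0.995, 0.1, 0.0], [0.001, -0.003, -1.0]]
ft_force: [-0.2, 0.0, -1.2]
finger_gap: 0.0333
grip_force: 30.0
```

Call:
jog_arm(
  plan=[
    {"x":0,"y":0,"z":0,"rx":0,"ry":0,"rz":0},
    {"x":0,"y":0,"z":0,"rx":0,"ry":0,"rz":0},
  ],
)

```text
t: 24.12
tool_pos: [0.5951, -0.1417, 0.11]
tcp_rot: [[-0.1, 0.995, 0.001], [0.995, 0.1, -0.0], [-0.0, 0.001, -1.0]]
ft_force: [-0.6, 0.5, -1.4]
finger_gap: 0.034
grip_force: 30.0
```

Call:
jog_arm(
  plan=[
    {"x":0,"y":-0.012,"z":0,"rx":0,"ry":0,"rz":0},
    {"x":0,"y":-0.012,"z":0.04,"rx":0,"ry":0,"rz":0},
    {"x":0,"y":-0.012,"z":0.08,"rx":0,"ry":0,"rz":0},
    {"x":0,"y":-0.012,"z":0.12,"rx":0,"ry":0,"rz":0},
    {"x":0,"y":-0.012,"z":0.15,"rx":0,"ry":0,"rz":0},
    {"x":0,"y":-0.012,"z":0.18,"rx":0,"ry":0,"rz":0},
    {"x":0,"y":-0.012,"z":0.21,"rx":0,"ry":0,"rz":0},
    {"x":0,"y":-0.012,"z":0.21,"rx":0,"ry":0,"rz":0},
    {"x":0,"y":-0.012,"z":0.21,"rx":0,"ry":0,"rz":0},
  ],
)

```text
t: 25.25
tool_pos: [0.5929, -0.1418, 0.0779]
tcp_rot: [[-0.1, 0.995, 0.0], [0.995, 0.1, -0.0], [-0.0, 0.0, -1.0]]
ft_force: [0.1, -0.0, -1.5]
finger_gap: 0.034
grip_force: 30.0
```

Call:
jog_arm(
  plan=[
    {"x":0,"y":0,"z":0.015,"rx":0,"ry":0,"rz":0},
    {"x":0,"y":0,"z":0.03,"rx":0,"ry":0,"rz":0},
    {"x":0,"y":0,"z":0.04,"rx":0,"ry":0,"rz":0},
    {"x":0,"y":0,"z":0.048,"rx":0,"ry":0,"rz":0},
    {"x":0,"y":0,"z":0.048,"rx":0,"ry":0,"rz":0},
    {"x":0,"y":0,"z":0.048,"rx":0,"ry":0,"rz":0},
  ],
)

```text
t: 26.0
tool_pos: [0.5928, -0.1417, 0.0713]
tcp_rot: [[-0.1, 0.995, -0.0], [0.995, 0.1, 0.0], [0.0, 0.0, -1.0]]
ft_force: [-2.5, 1.0, 4.7]
finger_gap: 0.0334
grip_force: 30.0
```

Contact with the floor at the expected height. Releasing, backing up, then checking from the top.

Call:
jog_arm(
  plan=[
    {"x":0,"y":0,"z":0,"rx":0,"ry":0,"rz":0},
    {"x":0,"y":0,"z":0,"rx":0,"ry":0,"rz":0},
    {"x":0,"y":0,"z":0,"rx":0,"ry":0,"rz":0},
    {"x":0,"y":0,"z":0,"rx":0,"ry":0,"rz":0},
    {"x":0,"y":0,"z":0,"rx":0,"ry":0,"rz":0},
    {"x":0,"y":0,"z":0,"rx":0,"ry":0,"rz":0},
  ],
  hand=1,
)

```text
t: 26.75
tool_pos: [0.5928, -0.1417, 0.0705]
tcp_rot: [[-0.1, 0.995, -0.0], [0.995, 0.1, 0.0], [0.0, -0.0, -1.0]]
ft_force: [-0.4, 0.5, 0.6]
finger_gap: 0.0835
grip_force: 0.0
```

Call:
jog_arm(
  plan=[
    {"x":0,"y":0,"z":-0.15,"rx":0,"ry":0,"rz":0},
    {"x":0,"y":0,"z":-0.4,"rx":0,"ry":0,"rz":0},
    {"x":0,"y":0,"z":-0.7,"rx":0,"ry":0,"rz":0},
    {"x":0,"y":0,"z":-0.95,"rx":0,"ry":0,"rz":0},
    {"x":0,"y":0,"z":-0.95,"rx":0,"ry":0,"rz":0},
  ],
)

```text
t: 27.38
tool_pos: [0.5947, -0.1425, 0.2166]
tcp_rot: [[-0.1, 0.995, 0.007], [0.995, 0.1, -0.001], [-0.001, 0.007, -1.0]]
ft_force: [0.3, -0.1, 0.0]
finger_gap: 0.0869
grip_force: 0.0
```

Call:
jog_arm(
  plan=[
    {"x":0.3,"y":0,"z":0,"rx":0,"ry":0,"rz":0},
    {"x":0.6,"y":0,"z":0,"rx":0,"ry":0,"rz":0},
    {"x":0.9,"y":-0.2,"z":0,"rx":0,"ry":0,"rz":0},
    {"x":1,"y":-0.2,"z":0,"rx":0,"ry":0,"rz":0},
    {"x":1,"y":-0.2,"z":0,"rx":0,"ry":0,"rz":0},
    {"x":1,"y":-0.2,"z":0,"rx":0,"ry":0,"rz":0},
  ],
)

```text
t: 28.12
tool_pos: [0.5486, 0.0027, 0.2129]
tcp_rot: [[-0.098, 0.995, 0.0], [0.995, 0.098, -0.001], [-0.001, 0.0, -1.0]]
ft_force: [0.2, -0.4, 0.9]
finger_gap: 0.0872
grip_force: 0.0
```

Run:
```python
from h import *
t=arm.read_camera("top"); cv2.imwrite("pics/t8.png",cv2.resize(t[140:240,215:395],(800,444),interpolation=cv2.INTER_CUBIC))
o=arm.get_obs(); print(o["t"],o["tool_pos"])
print([proj("top",p) for p in((.6085,-.2915,.122),(.593,-.1405,.1))])
```

```text
28.175 [0.54852782 0.00258804 0.21295331]
[(np.float64(371.38808411701257), np.float64(171.01315700345185)), (np.float64(320.3762811062902), np.float64(178.22313120537925))]
```

View pics/t8.png

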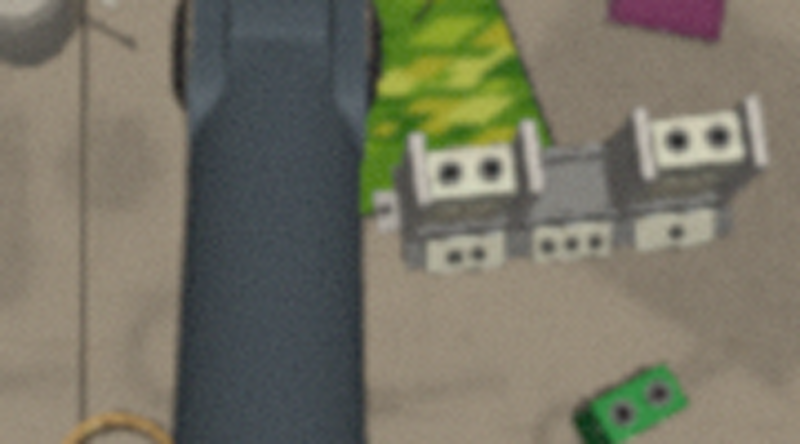

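The top view shows the tall pack at (697,138) above the one-stud plate and the short pack at (470,172) above the two-stud plate. The three-stud bay is empty and the arm is clear. Handing in.

```bash
python3 -c "
from rig import arm
print(arm.finish_job())"
```

```text
the job is handed in; nothing more can be done
None
```

The job is handed in at about 28 s: the tall pack is seated in the one-stud bay and the short pack in the two-stud bay, with the three-stud bay empty and the arm clear. The hand-in gave no verdict.

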